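# Gauge the adapter bores and lay out matching spacers

### The arm

A 7-joint arm with a two-finger parallel gripper is mounted at the origin on the work surface. World frame = base frame: x ahead of the robot, y to its left, z up, the work surface at z = 0. Lengths are in m, angles in rad, forces in N, time in s.
With the tool pointing down it reaches from about 0.4 to 0.875 m from the base axis. Payload 6.5 kg.
Tool frame: the origin (TCP) lies midway between the tips of the shut fingers; the grasp point (between the pads) lies 19 mm behind it; z points along the fingers, y is the line along which they close (so a half turn about z gives the same grasp; the last joint's range is limited). The gripper opens to 88 mm and grips with 3 to 60 N. Pads are 18 mm wide; open, the fingers measure 123 mm over their backs; the gripper's body (75 mm by 187 mm) begins 45 mm behind the grasp point.
Start: joints at [-1.189, 0.536, -0.004, 1.538, 0.003, 1.067, -0.071], TCP at [0.281, 0.586, 0.218] pointing down, gripper open.
Joint ranges: [-2.7, 2.7], [-0.37, 2.16], [-1.27, 1.26], [0.24, 2.4], [-1.31, 4.45], [0.19, 1.91], [-2.76, 2.76]. Speed limits (rad/s): [2.39, 2.39, 3.14, 3.14, 3.14, 3.14, 3.14].

### API

Orientations are given as a unit quaternion [x, y, z, w].
In Python, from plant import goto, move_linear, goto_joints, open_gripper, gripper_close, dwell, solve_ik, get_obs, snapshot, MotionError, finish_job, spot_in gives the robot as it stands. Calls block until the motion is done:
- goto(position, orientation): joint-space move of the TCP to a pose.
- move_linear(position, feed=0.15, rot=None): straight line of the TCP; rot=None keeps the orientation; feed is the mean speed in m/s.
- goto_joints(angles): joint-space move.
- open_gripper() and gripper_close(grasp_force=None): open the fingers fully, or close them until they stop; grasp_force is the grip in N (None keeps the last).
- dwell(seconds).
- solve_ik(position, orientation): joint angles nearest the present ones, or None.
- get_obs(): the state.
- snapshot(name): name is "side" or "top"; returns a dict with "image" (400x640x3 uint8, blue, green, red), "z_map" (400x640 float32, m along the optical axis (not along the pixel's ray), 0 where there is no reading), "fx", "fy", "cx", "cy" (pixels), "distortion" ([k1, k2, p1, p2, k3] as OpenCV has them; the pictures are not rectified), "rvec" (rotation vector, rad) and "tvec" (3), from world to camera coordinates, as OpenCV has them. Camera axes: x right, y down, z forward; pixel columns grow to the right and rows downward; lengths in m; the calibration is good to about 2 mm. A picture is of the moment at which its call begins.
A pose or a line that the arm cannot do raises MotionError and nothing moves.
- finish_job(): hands the job in; it is judged then, once.
Trained networks look in the newest picture that a camera, given by its name, has taken for a name from the list of things; names that differ only in an ending like _2 or _b are one class to them, and where a whole thing is asked for, a point or a joint stands for the part that bears it (a point fixed in the world has none). Each returns a list of dicts, best first, with "score" (0 to 1); they miss things now and then, are a little off and sometimes report something else, mostly with a low value. They report only what shows in the picture. A call takes as long as a camera call. They do not tell look-alikes from the thing itself.
- spot_in(camera, thing): "extent" ([left, top, right, bottom] in pixels, round what is visible of it).
The state is a dict: "time": time; "joints": joint angles; "dq": joint speeds; "joint_torque": joint torques, N m; "tcp_pos": TCP position; "ee_rot": TCP orientation; "wrist_force": force on the tool from outside, world axes, zero at the start; "torque": the same for the moment, N m; "opening": finger opening in m; "grip_force": force on a finger pad.
Only numpy, scipy, OpenCV 4.12 (cv2) and the standard library are available. Lean on these libraries where they do the work, as an engineer would, in place of code of your own. Each camera call takes 0.05 s, during which the arm holds its last target. There are 200 camera calls.

### The job

Slide a depth rod into the bore of every yellow adapter on the green plate until it bottoms, and leave the rods standing there for the inspector. Read how much of each rod stands out above its block, and stand the two spacers of just that height upright on that adapter's white row, one on each grey disc, with no other spacers in the row. Do not disturb the sight cup, the line nuts or the clamp plate.

Things in the scene. Friction and masses are not known exactly. Their poses are not given: they have to be found in the camera images.
- adapter_a_bore (a point): Chipped yellow adapter block, 60 x 60 x 68 mm tall, 2 kg, on the plate at the near end of a row (stays there); None if absent (2 or 3 present). Blind bore, 15 mm diameter, straight down from the middle of the top: 34, 44 or 54 mm deep; nothing outside tells which. Point: centre of the bore's mouth, level with the top; x along the block's row, z up.
- adapter_b_bore (a point): Chipped yellow adapter block, 60 x 60 x 68 mm tall, 2 kg, on the plate at the near end of a row (stays there); None if absent (2 or 3 present). Blind bore, 15 mm diameter, straight down from the middle of the top: 34, 44 or 54 mm deep; nothing outside tells which. Point: centre of the bore's mouth, level with the top; x along the block's row, z up.
- adapter_c_bore (a point): Chipped yellow adapter block, 60 x 60 x 68 mm tall, 2 kg, on the plate at the near end of a row (stays there); None if absent (2 or 3 present). Blind bore, 15 mm diameter, straight down from the middle of the top: 34, 44 or 54 mm deep; nothing outside tells which. Point: centre of the bore's mouth, level with the top; x along the block's row, z up.
- rod_1_mid (a point): Steel depth rod, 12 mm diameter, 88 mm long, 80 g, red band near the top; all three equal. Starts upright in the rack. Point: half-way along, 44 mm below its top; z along the rod, up. Bottomed in an adapter, 34, 44 or 54 mm of it stands out above the block's top.
- rod_2_mid (a point): Steel depth rod, 12 mm diameter, 88 mm long, 80 g, red band near the top; all three equal. Starts upright in the rack. Point: half-way along, 44 mm below its top; z along the rod, up. Bottomed in an adapter, 34, 44 or 54 mm of it stands out above the block's top.
- rod_3_mid (a point): Steel depth rod, 12 mm diameter, 88 mm long, 80 g, red band near the top; all three equal. Starts upright in the rack. Point: half-way along, 44 mm below its top; z along the rod, up. Bottomed in an adapter, 34, 44 or 54 mm of it stands out above the block's top.
- rod_rack: Fixed wooden rack, 170 x 50 x 34 mm tall, three holes 55 mm apart along its x axis, 24 mm deep; the rods stand 64 mm out of it. Origin at the centre of its underside.
- spacer_1_mid (a point): Steel spacer sleeve, 44 mm diameter, 34 mm tall, 200 g, standing upright on the bench at the start (two each of 34, 44 and 54 mm, otherwise alike). This point is its centre, half-way up; z axis up.
- spacer_2_mid (a point): Steel spacer sleeve, 44 mm diameter, 34 mm tall, 200 g, standing upright on the bench at the start (two each of 34, 44 and 54 mm, otherwise alike). This point is its centre, half-way up; z axis up.
- spacer_3_mid (a point): Steel spacer sleeve, 44 mm diameter, 44 mm tall, 200 g, standing upright on the bench at the start (two each of 34, 44 and 54 mm, otherwise alike). This point is its centre, half-way up; z axis up.
- spacer_4_mid (a point): Steel spacer sleeve, 44 mm diameter, 44 mm tall, 200 g, standing upright on the bench at the start (two each of 34, 44 and 54 mm, otherwise alike). This point is its centre, half-way up; z axis up.
- spacer_5_mid (a point): Steel spacer sleeve, 44 mm diameter, 54 mm tall, 200 g, standing upright on the bench at the start (two each of 34, 44 and 54 mm, otherwise alike). This point is its centre, half-way up; z axis up.
- spacer_6_mid (a point): Steel spacer sleeve, 44 mm diameter, 54 mm tall, 200 g, standing upright on the bench at the start (two each of 34, 44 and 54 mm, otherwise alike). This point is its centre, half-way up; z axis up.
- lane_plate: Fixed green plate on the bench, 240 x 360 x 4 mm; origin on its underside, 5 mm beyond its centre, x along its three rows, away from the robot. Rows at y = -115, 0, +115 mm: an adapter's bore (if present) at x = -85, then a white strip 64 mm wide from x = -25 to +105 mm with two grey discs for spacers, at x = 0 and +60 mm (85 and 145 mm from the bore).
- sight_cup: Glass sight cup with brass rim, 56 mm diameter, 64 mm tall, bystander; origin at the centre of its underside.
- line_nut_1: Steel pressure line nut, hexagonal, 28 mm tall, bystander; origin at the centre of its underside.
- line_nut_2: Steel pressure line nut, as the other, bystander.
- clamp_plate: Dark steel injector clamp plate with two holes, 60 x 150 x 14 mm, bystander; origin at the centre of its underside.
There are look-alikes about, which are no part of the job. Leave any red look-alike of the part that bears spacer_2_mid alone.

How it is judged:
By the outcome, as a careful person would: the job done as asked, in the order asked, and still so for the second after the job is handed in, with the robot touching nothing.
Of adapter_a, adapter_b, adapter_c only 2 to 3 are there at a start; the rules pass over those that are not, and their reading is None.
At some moment in a run one of spacer_1, spacer_2, spacer_3, spacer_4 may be knocked a few centimetres aside while the robot is not near it.
It also fails if it takes over 210 s, if anything falls off the work surface, if the arm or the gripper's body presses on something with over 40 N, if the wrist force passes 120 N, or if a joint passes its speed limit or range.

## Working session

There is one attempt and no reset: what is moved stays moved. The work goes in short steps, each a Python script; the robot and the scene stay as the last script left them, time stands still between calls to the robot, and variables do not carry over. Pictures are saved under pics/ and viewed, at most 14 in all, crops included, and the job is handed in when it is done.

```bash
mkdir -p pics; ls
cat > h.py <<'E'
import numpy as np, cv2, pickle
from plant import *
def cam(name):
    s=snapshot(name); 
    return s
def cloud(s):
    z=s["z_map"]; K=np.array([[s["fx"],0,s["cx"]],[0,s["fy"],s["cy"]],[0,0,1.]])
    h,w=z.shape; u,v=np.meshgrid(np.arange(w),np.arange(h))
    p=cv2.undistortPoints(np.stack([u,v],-1).reshape(-1,1,2).astype(np.float64),K,np.array(s["distortion"],float)).reshape(h,w,2)
    P=np.dstack([p[...,0]*z,p[...,1]*z,z]); R,_=cv2.Rodrigues(np.array(s["rvec"],float))
    W=(P-np.array(s["tvec"],float).reshape(3))@R
    W[z<=0]=np.nan
    return W
def proj(s,pts):
    K=np.array([[s["fx"],0,s["cx"]],[0,s["fy"],s["cy"]],[0,0,1.]])
    return cv2.projectPoints(np.array(pts,float).reshape(-1,1,3),np.array(s["rvec"],float),np.array(s["tvec"],float),K,np.array(s["distortion"],float))[0].reshape(-1,2)
E
python3 - <<'E'
from h import *
for n in("top","side"):
    s=snapshot(n); cv2.imwrite(f"pics/{n}0.png",s["image"]); pickle.dump(s,open(f"{n}0.pkl","wb"))
    R,_=cv2.Rodrigues(np.array(s["rvec"])); print(n,s["fx"],-R.T@np.array(s["tvec"]).reshape(3),R[2])
    for t in["adapter_a_bore","rod_1_mid","spacer_1_mid","rod_rack","lane_plate","sight_cup","line_nut_1","clamp_plate"]:
        print(t,[(np.round(d["extent"]).astype(int).tolist(),round(d["score"],2)) for d in spot_in(n,t)])
print(get_obs())
E
```

```text
pics
top 414.8259374171762 [0.45876123 0.03266592 1.1168387 ] [ 0.08683385 -0.00981003 -0.99617451]
adapter_a_bore [([325, 215, 351, 245], 0.56)]
rod_1_mid [([446, 235, 457, 238], 0.64)]
spacer_1_mid []
rod_rack [([433, 183, 459, 247], 0.76)]
lane_plate [([273, 154, 407, 249], 0.83)]
sight_cup [([446, 216, 456, 217], 0.17)]
line_nut_1 [([331, 109, 342, 122], 0.58)]
clamp_plate [([158, 132, 217, 165], 0.71)]
side 430.4241836921222 [-0.02724384 -0.78963897  0.65952077] [ 0.49448127  0.69946536 -0.51598109]
adapter_a_bore [([295, 212, 324, 251], 0.58)]
rod_1_mid [([379, 276, 386, 301], 0.53)]
spacer_1_mid [([282, 170, 301, 191], 0.7)]
rod_rack [([360, 268, 433, 325], 0.78)]
lane_plate [([268, 195, 415, 287], 0.6)]
sight_cup [([444, 233, 473, 267], 0.91)]
line_nut_1 [([428, 219, 439, 232], 0.52), ([292, 212, 324, 251], 0.51), ([379, 275, 386, 302], 0.29)]
clamp_plate [([281, 153, 316, 172], 0.56)]
{'time': 0.9, 'joints': array([-1.18921458,  0.53638311, -0.00441421,  1.53792119,  0.00259243,
        1.06728672, -0.07118688]), 'dq': array([ 0.00028186,  0.00039048, -0.00079505,  0.00023232, -0.00018843,
        0.00080295, -0.00065367]), 'joint_torque': array([ 3.08224298e-04, -5.70897818e+01,  9.90104042e-01, -2.51923335e+01,
       -5.61549340e-02,  1.08225475e-02,  6.52603671e-05]), 'tcp_pos': array([0.28141324, 0.58590906, 0.21781843]), 'ee_rot': array([2.21996651e-01, 9.75047428e-01, 2.47859983e-06, 7.92939744e-06]), 'wrist_force': array([ 0.28993433, -0.01899163,  0.12814627]), 'torque': array([ 0.06207174, -0.00665939, -0.01677589]), 'grip_force': 0.0, 'opening': 0.08844149761080984}
```

Run:
```python
from h import *
s=pickle.load(open("top0.pkl","rb")); cv2.imwrite("pics/top_z.png",cv2.resize(s["image"][80:290,150:480],(800,509),interpolation=cv2.INTER_CUBIC))
s=pickle.load(open("side0.pkl","rb")); cv2.imwrite("pics/side_z.png",cv2.resize(s["image"][130:340,220:500],(800,600),interpolation=cv2.INTER_CUBIC))
```

```text
(no output)
```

View pics/top_z.png

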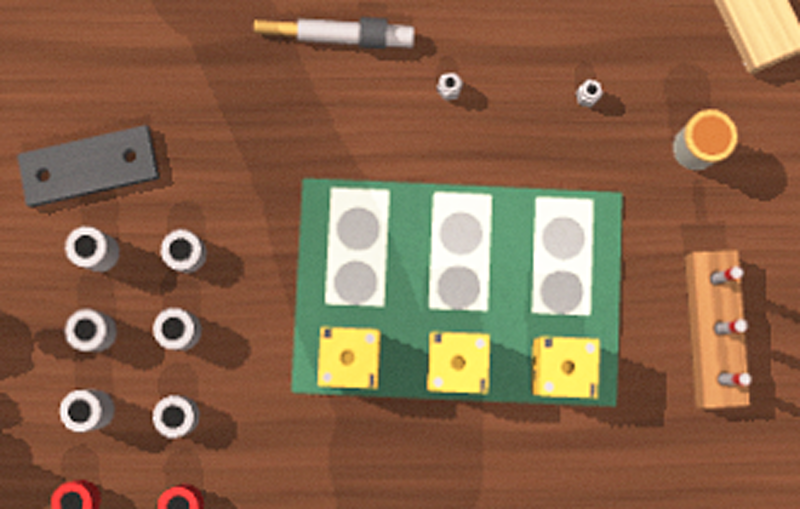

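View pics/side_z.png

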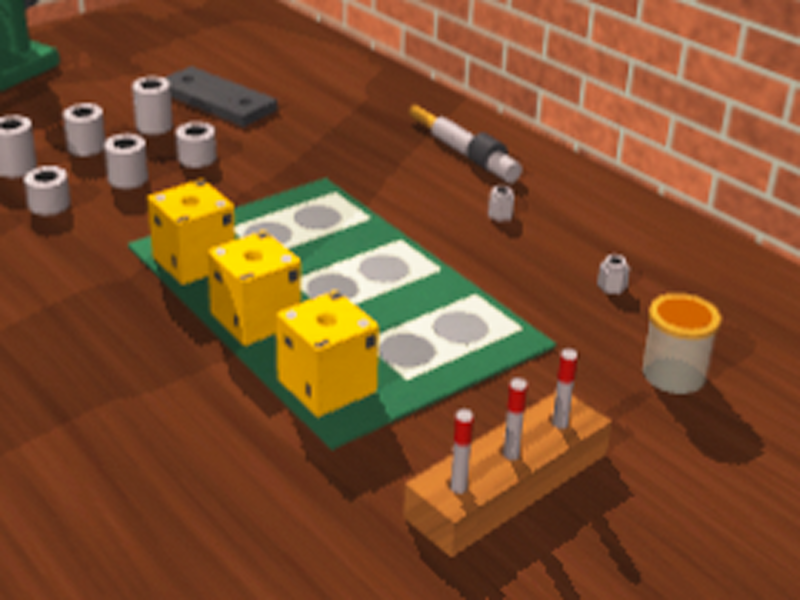

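```bash
cat >> h.py <<'E'
def blobs(mask,minn):
    n,l,st,_=cv2.connectedComponentsWithStats(mask.astype(np.uint8),connectivity=8)
    return [l==i for i in range(1,n) if st[i,4]>=minn]
def spacers(s):
    W=cloud(s); b,g,r=[s["image"][...,i].astype(int) for i in range(3)]
    m=(W[...,2]>0.024)&(W[...,2]<0.064)&(W[...,0]>0.1)&(W[...,1]>-0.19)&(W[...,0]<0.75)&~((r>1.6*g+20))
    out=[]
    for B in blobs(m,60):
        Q=W[B]; zt=np.percentile(Q[:,2],95); T=Q[Q[:,2]>zt-.006]
        (c,rad)=cv2.minEnclosingCircle(T[:,:2].astype(np.float32)); hull=cv2.convexHull(T[:,:2].astype(np.float32)).reshape(-1,2)
        mo=cv2.moments(hull); cc=np.array([mo["m10"],mo["m01"]])/mo["m00"]
        out.append(dict(c=cc,c2=np.array(c),rad=rad,z=np.median(T[:,2]),n=len(T)))
    return out
E
python3 - <<'E'
from h import *
np.set_printoptions(precision=4,suppress=True)
s=pickle.load(open("top0.pkl","rb")); W=cloud(s); b,g,r=[s["image"][...,i].astype(int) for i in range(3)]
def rect(m,name,mn=50):
    for B in blobs(m,mn):
        Q=W[B]; zt=np.median(Q[:,2]); T=Q[abs(Q[:,2]-zt)<.006][:,:2]
        print(name,"med",T.mean(0),zt,len(T),cv2.minAreaRect((T*1000).astype(np.float32)))
yel=(r>150)&(g>120)&(b<110)
rect(yel&(W[...,2]>.064)&(W[...,2]<.085)&(W[...,0]<.55),"block")
reg=(W[...,1]<-.15)&(W[...,0]<.52)
rect(reg&(W[...,2]>.026)&(W[...,2]<.042),"rack",200)
rect(reg&(W[...,2]>.09)&(W[...,2]<.11),"rod",3)
gray=(abs(r-g)<15)&(abs(g-b)<15)&(r>110)&(r<200)
rect(gray&(abs(W[...,2]-.004)<.008)&(W[...,1]<.25)&(W[...,1]>-.2),"disc",60)
green=(g>r+20)&(g>b+10)&(W[...,2]<.02); rect(green,"plate",500)
for o in spacers(s): print(o)
print(np.nanmedian(W[250:270,300:330,2]))
E
```

```text
block med [0.4763 0.0905] 0.07103689011599128 480 ((476.2578125, 90.57324981689453), (60.75621032714844, 57.968631744384766), 89.80989074707031)
block med [ 0.4705 -0.0241] 0.0707240744137701 483 ((470.806396484375, -24.115957260131836), (58.23133087158203, 58.01045608520508), 89.68851470947266)
block med [ 0.4647 -0.1394] 0.07074464146601787 484 ((465.1787109375, -139.4563751220703), (62.116214752197266, 58.16584396362305), 89.48811340332031)
block med [0.1488 0.6348] 0.0764058506713394 63 ((148.5480499267578, 635.981201171875), (13.454915046691895, 43.12143325805664), 26.888444900512695)
rack med [ 0.4698 -0.3127] 0.0327754642753611 583 ((471.3962097167969, -314.8755798339844), (96.18004608154297, 50.69955825805664), 2.7913973331451416)
rod med [ 0.5065 -0.312 ] 0.09464519724494747 24 ((507.2156982421875, -312.3938903808594), (10.274885177612305, 11.721658706665039), 3.336031675338745)
rod med [ 0.4531 -0.315 ] 0.09655810181724475 23 ((453.7539367675781, -315.37530517578125), (10.925535202026367, 11.117794036865234), 35.18903350830078)
disc med [0.6231 0.0826] 0.004109341614517528 
[... 1423 characters left out ...]
.422 , 0.3742]), 'c2': array([0.4225, 0.374 ]), 'rad': 0.022499488666653633, 'z': np.float64(0.053841697349384356), 'n': 223}
{'c': array([0.4159, 0.2797]), 'c2': array([0.4159, 0.2799]), 'rad': 0.022159550338983536, 'z': np.float64(0.03342686700981422), 'n': 207}
{'c': array([0.3229, 0.3889]), 'c2': array([0.323 , 0.3889]), 'rad': 0.011571739800274372, 'z': np.float64(0.03382691216510296), 'n': 54}
{'c': array([0.3182, 0.2734]), 'c2': array([0.3184, 0.2732]), 'rad': 0.011683198623359203, 'z': np.float64(0.03349920949128724), 'n': 63}
{'c': array([0.1357, 0.5992]), 'c2': array([0.1297, 0.6076]), 'rad': 0.03583608195185661, 'z': np.float64(0.06048997300803628), 'n': 52}
-0.0010472992235758104
```

Candidates before the first reach:
- **Rods:** three red-banded rods in the rack, side px (382,288), (400,277) and (418,267). The injector at top px (287,92) is not a rod.
- **Spacers:** six white sleeves, top px (187,182), (225,183), (187,216), (223,216), (183,250) and (222,252). The red look-alikes at top px (180,287) and (224,288) stay untouched. The line nuts at top px (335,115) and (393,118) are bystanders.

I choose the rod furthest from the robot first. The third rod didn't show in the height blobs, so I'll crop the rack to check it.

```bash
cat >> h.py <<'E'
from scipy.spatial.transform import Rotation as Rn
def quat(yaw):
    """tool down, closing line (y) at angle yaw+90deg; half turn chosen by last-joint margin"""
    c,s_=np.cos(yaw),np.sin(yaw); y=np.array([-s_,c,0]); z=np.array([0,0,-1.]); x=np.cross(y,z)
    return Rn.from_matrix(np.c_[x,y,z]).as_quat()
def best_q(p,yaw):
    best=None
    for k in(0,np.pi):
        q=quat(yaw+k); j=solve_ik(p,q)
        if j is not None and (best is None or abs(j[6])<best[0]): best=(abs(j[6]),q)
    return best[1]
E
python3 - <<'E'
from h import *
np.set_printoptions(precision=3,suppress=True)
a=pickle.load(open("side0.pkl","rb"))["image"][260:335,350:445]; b=pickle.load(open("top0.pkl","rb"))["image"][175:255,425:470]
cv2.imwrite("pics/rods.png",np.hstack([cv2.resize(a,(475,375),interpolation=cv2.INTER_CUBIC),cv2.resize(b,(211,375),interpolation=cv2.INTER_CUBIC)]))
s=pickle.load(open("top0.pkl","rb"));W=cloud(s)
m=(W[...,1]<-.29)&(W[...,1]>-.345)&(W[...,2]>.08)&(W[...,0]<.55)&(W[...,0]>.3)
for B in blobs(m,2): Q=W[B]; Q=Q[Q[:,2]>.094]; print(Q.mean(0) if len(Q) else 0,len(Q),np.argwhere(B).mean(0))
m=(W[...,1]<-.25)&(W[...,1]>-.37)&(abs(W[...,2]-.034)<.006)&(W[...,0]<.6)&(W[...,0]>.3)
Q=W[m]; print(cv2.minAreaRect((Q[:,:2]*1000).astype(np.float32)))
# bores: dark centroid in block tops
g=s["image"].astype(float).max(2)
for c in [(.4763,.0905),(.4705,-.0241),(.4647,-.1394)]:
    m=(np.hypot(W[...,0]-c[0],W[...,1]-c[1])<.013); w=np.clip(215-g,0,None)*m
    v,u=np.indices(g.shape); uv=np.array([(u*w).sum(),(v*w).sum()])/w.sum()
    # ray to z=.072 : affine local map px->xy from block-top points
    t=(np.abs(W[...,0]-c[0])<.028)&(np.abs(W[...,1]-c[1])<.028)&(abs(W[...,2]-.072)<.003)
    A=np.c_[u[t],v[t],np.ones(t.sum())]; M=np.linalg.lstsq(A,W[t][:,:2],rcond=None)[0]
    print("bore",uv,np.r_[uv,1]@M)
for p,y in[((.507,-.3135,.2),.05),((.4763,.0905,.2),-.05),((.6231,.0826,.15),-.05),((.596,.373,.15),.785)]:
    for k in(0,np.pi): print(p,solve_ik(np.array(p),quat(y+k)))
E
```

```text
[ 0.507 -0.312  0.096] 17 [214.379 453.759]
[ 0.453 -0.315  0.097] 20 [235.793 455.552]
((507.404296875, -312.83233642578125), (168.34864807128906, 50.71812438964844), 3.275207996368408)
bore [291.558 226.457] [0.479 0.094]
bore [339.517 228.693] [ 0.473 -0.027]
bore [385.032 230.903] [ 0.467 -0.141]
(0.507, -0.3135, 0.2) [-0.049  0.561  0.746  1.736 -0.438  1.019  2.476]
(0.507, -0.3135, 0.2) [-0.164  0.637  0.943  1.742 -0.582  1.069 -0.542]
(0.4763, 0.0905, 0.2) [-0.434  0.279  0.182  1.991 -0.065  0.876  1.303]
(0.4763, 0.0905, 0.2) [-0.876  0.337  0.728  2.014 -0.287  0.892 -1.614]
(0.6231, 0.0826, 0.15) [-0.287  0.576  0.118  1.66  -0.081  0.91   1.383]
(0.6231, 0.0826, 0.15) [-0.649  0.661  0.656  1.683 -0.474  0.962 -1.439]
(0.596, 0.373, 0.15) [-0.495  0.706 -0.205  1.424  0.155  1.027  1.624]
(0.596, 0.373, 0.15) [-0.904  0.737  0.456  1.454 -0.352  1.032 -1.156]
```

View pics/rods.png

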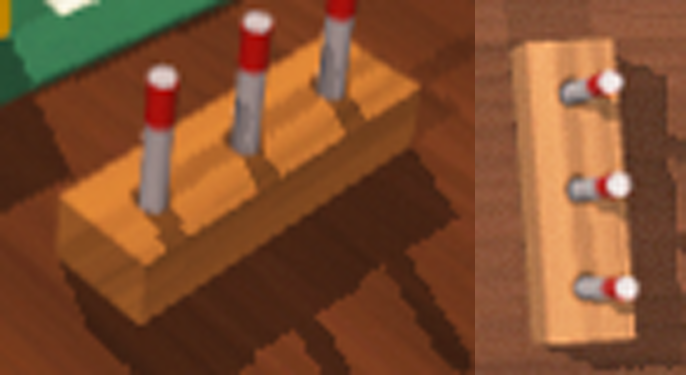

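The crop confirms three red-banded rods. In the top view their tops are at about px (454,193), (454,214) and (456,236). I start with the furthest one.

```bash
cat >> h.py <<'E'
YR,YP=.055,-.0504
RC=np.array([.5072,-.3125]); RX=np.array([np.cos(YR),np.sin(YR)])
RODS=[RC+.055*RX,RC,RC-.055*RX]
def pick_rod(i,force=20):
    p=RODS[i]; q=quat(YR+np.pi)
    goto(np.r_[p,.20],q); move_linear(np.r_[p,.070],feed=.15); gripper_close(force)
    o=get_obs(); print("rod",i,"open",o["opening"],"grip",o["grip_force"],"F",o["wrist_force"],o["tcp_pos"])
    move_linear(np.r_[p,.19],feed=.12)
E
python3 - <<'E'
from h import *
np.set_printoptions(precision=4,suppress=True)
open_gripper(); pick_rod(0)
q=quat(YP+np.pi); goto(np.array([.4775,.0905,.19]),q); move_linear(np.array([.4775,.0905,.140]),feed=.1)
dwell(.2);o=get_obs(); print(o["time"],o["opening"],o["tcp_pos"],o["wrist_force"])
ims=[]
for n in("top","side"):
    s=snapshot(n); pickle.dump(s,open(f"{n}1.pkl","wb")); u,v=proj(s,[[.4775,.0905,.085]])[0].astype(int)
    ims.append(cv2.resize(s["image"][v-30:v+30,u-30:u+30],(400,400),interpolation=cv2.INTER_CUBIC))
    print(n,proj(s,[[.4775,.0905,.072],[.4775,.0905,.080],[.4775,.0905,.168]])-[u-30,v-30])
cv2.imwrite("pics/r1.png",np.hstack(ims))
E
```

```text
rod 0 open 0.010254128382246451 grip 19.992973224580055 F [ 0.2611 -0.2506 -0.6341] [ 0.5621 -0.3095  0.07  ]
10.0833 0.010380498629220886 [0.4779 0.0906 0.1405] [ 0.9144 -0.7436 -0.6714]
top [[30.9625 30.9542]
 [30.785  30.8971]
 [28.6357 30.2059]]
side [[30.8637 34.8718]
 [30.7036 32.3163]
 [28.8596  2.9536]]
```

View pics/r1.png

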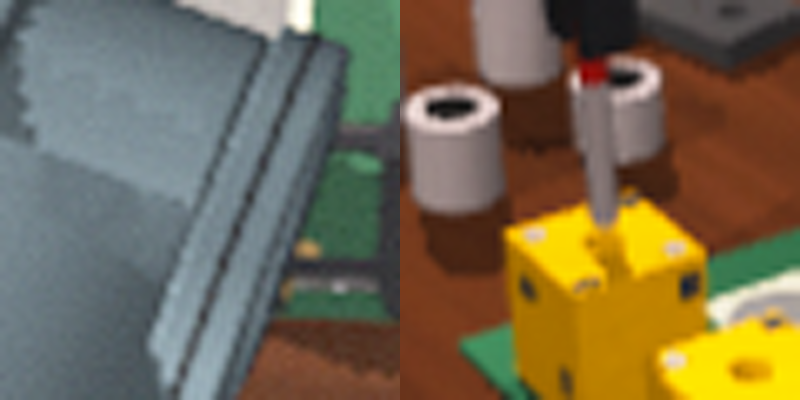

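```bash
cat >> h.py <<'E'
def fz(): dwell(.04); return get_obs()["wrist_force"][2]
def down(xy,z0,z1,lim,step=.0015,base=0):
    """lower in steps until Fz rises by lim; returns (contact?, z)"""
    z=z0
    while z>z1:
        z-=step; move_linear(np.r_[xy,z],feed=.05)
        f=fz()-base
        if f>lim: return True,z
    return False,z
def insert(xy,ztop=.072,L=.060):
    """rod held with its lower end L below the TCP; find the bore near xy, lower until it bottoms"""
    xy=np.array(xy,float); base=fz()
    r=1.5e-3
    offs=[(0,0)]+[(k*r*np.cos(a),k*r*np.sin(a)) for k in(1,2,3) for a in np.arange(6*k)*2*np.pi/(6*k)]
    hit,z=down(xy,ztop+L+.006,ztop+L-.008,4,base=base)
    cur=xy
    if hit:
        zc=z; print("contact at",z-L)
        for o in offs[1:]:
            move_linear(np.r_[cur,zc+.001],feed=.08); cur=xy+o; move_linear(np.r_[cur,zc+.001],feed=.08)
            h,z=down(cur,zc+.001,zc-.004,4,.0025,base)
            if not h: print("found at offset",o); break
        else: print("NOT FOUND"); return None
    hit,z=down(cur,z,ztop+L-.056,6,base=base)
    o=get_obs(); print("bottom contact",hit,"depth mm",1000*(ztop+L-o["tcp_pos"][2]),o["wrist_force"],o["opening"],"t",o["time"])
    return cur,ztop+L-z
E
python3 - <<'E'
from h import *
np.set_printoptions(precision=4,suppress=True)
print(insert((.4775,.0905)))
E
```

```text
bottom contact True depth mm 34.5829885086324 [-0.2584  0.051  14.3987] 0.010754316593203094 t 18.3917
(array([0.4775, 0.0905]), 0.03600000000000003)
```

```bash
cat > rods.py <<'E'
from h import *
np.set_printoptions(precision=4,suppress=True)
def leave():
    open_gripper(); p=get_obs()["tcp_pos"]; move_linear(np.r_[p[:2],.22],feed=.2)
leave()
for i,b in((1,(.4717,-.0244)),(2,(.4659,-.1392))):
    pick_rod(i); goto(np.r_[b,.19],quat(YP+np.pi)); move_linear(np.r_[b,.142],feed=.12)
    r=insert(b); print(r)
    if r is None: raise SystemExit
    leave()
goto(np.array([.35,.45,.30]),quat(YP+np.pi))
ims=[]
s=snapshot("side"); pickle.dump(s,open("side2.pkl","wb")); cv2.imwrite("pics/side2.png",cv2.resize(s["image"][180:300,270:430],(800,600),interpolation=cv2.INTER_CUBIC))
s=snapshot("top"); pickle.dump(s,open("top2.pkl","wb")); W=cloud(s)
for b in((.4775,.0905),(.4717,-.0244),(.4659,-.1392)):
    m=np.hypot(W[...,0]-b[0],W[...,1]-b[1])<.012; Q=W[m]; Q=Q[Q[:,2]>.085]; print(b,len(Q),np.percentile(Q[:,2],[50,90,98]),Q[Q[:,2]>Q[:,2].max()-.005].mean(0))
for o in spacers(s): print(o["c"],o["z"],o["rad"],o["n"])
E
python3 rods.py
```

```text
rod 1 open 0.010553640182272457 grip 19.992912860143406 F [-0.4101 -0.1317 -0.1167] [ 0.5072 -0.3125  0.07  ]
bottom contact True depth mm 54.43480835502778 [ 0.2961 -0.0106 11.4034] 0.010433700771362155 t 38.8583
(array([ 0.4717, -0.0244]), 0.05550000000000005)
rod 2 open 0.010236213935100581 grip 19.994913973905568 F [ 0.5941 -0.0573  0.087 ] [ 0.4523 -0.3156  0.07  ]
bottom contact True depth mm 44.27986203790496 [-0.6618 -0.3341  6.679 ] 0.010553215858063715 t 56.6333
(array([ 0.4659, -0.1392]), 0.04500000000000004)
(0.4775, 0.0905) 24 [0.1248 0.1268 0.1281] [0.4764 0.0908 0.1259]
(0.4717, -0.0244) 22 [0.1038 0.1059 0.1081] [ 0.4718 -0.0242  0.1057]
(0.4659, -0.1392) 28 [0.1146 0.1168 0.1173] [ 0.4656 -0.139   0.1156]
[0.5958 0.3729] 0.053513726883671925 0.02151324413716793 184
[0.5947 0.274 ] 0.033659442687112566 0.02202744595706463 199
[0.4597 0.6218] 0.05497852935854806 0.09388452768325806 126
[0.5079 0.2785] 0.04352371882192457 0.021914469078183174 208
[0.4799 0.3946] 0.04378178076200236 0.022762885317206383 208
[0.4221 0.3739] 0.053601546040948266 0.022813374176621437 224
[0.4161 0.2797] 0.03383907954558723 0.022234981879591942 203
[0.3228 0.3888] 0.033498250504170185 0.011663979850709438 59
[0.3184 0.2735] 0.03367575352345806 0.011629661545157433 60
[0.1361 0.5997] 0.059869999068608196 0.036004770547151566 44
```

```bash
cat > sp.py <<'E'
from h import *
import sys
np.set_printoptions(precision=4,suppress=True)
O=np.array([.557,-.029]); PX=np.array([np.cos(YP),np.sin(YP)]); PY=np.array([-PX[1],PX[0]])
TZ={34:.006,44:.010,54:.014}
REDS=[np.array([.323,.389]),np.array([.318,.273])]
def find():
    return [o for o in spacers(snapshot("top")) if o["c"][1]>.18 and o["c"][1]<.5 and o["n"]>120 and .019<o["rad"]<.026]
def yaw_for(c,others):
    best=(-1,0)
    for yaw in np.arange(-np.pi/2,np.pi/2,np.pi/18):
        d=np.array([-np.sin(yaw),np.cos(yaw)]); t=np.array([d[1],-d[0]]); m=9
        for o in others:
            for sgn in(1,-1):
                v=o-c-sgn*.053*d; a=max(abs(v@d)-.010,0); b=max(abs(v@t)-.012,0); m=min(m,np.hypot(a,b)-.022)
        if m>best[0]+.002: best=(m,yaw)
    return best
def place(h,row,x):
    L=find(); C=[o for o in L if abs(o["z"]-h/1000)<.004]
    assert C,[(o["c"],o["z"]) for o in L]
    best=None
    for o in C:
        oth=[k["c"] for k in L if k is not o]+REDS; m,y=yaw_for(o["c"],oth)
        if best is None or m>best[0]: best=(m,y,o["c"])
    m,y,c=best; zt=TZ[h]; q=best_q(np.r_[c,.17],y); print(h,"pick",c,"yaw",y,"clear",m)
    goto(np.r_[c,.17],q); move_linear(np.r_[c,zt+.03],feed=.2); move_linear(np.r_[c,zt],feed=.08); gripper_close(30)
    o=get_obs(); print("opening",o["opening"],o["grip_force"]); assert .035<o["opening"]<.05
    move_linear(np.r_[c,.18],feed=.2)
    p=O+x*PX+row*PY; goto(np.r_[p,.18],best_q(np.r_[p,.18],YP))
    z=zt+.004; move_linear(np.r_[p,z+.02],feed=.2); b=fz(); hit,zz=down(p,z+.004,z+.0003,5,.00125,b)
    print("placed",p,hit,zz-z,"t",get_obs()["time"])
    open_gripper(); move_linear(np.r_[p,.18],feed=.2)
for a in sys.argv[1:]:
    h,row,x=a.split(","); place(int(h),float(row),float(x))
s=snapshot("top")
for o in spacers(s): 
    if o["n"]>90: print(o["c"],o["z"],o["rad"],o["n"])
pickle.dump(s,open("top3.pkl","wb")); s=snapshot("side"); pickle.dump(s,open("side3.pkl","wb"))
cv2.imwrite("pics/side_%s.png"%a,cv2.resize(s["image"][150:300,250:450],(800,600),interpolation=cv2.INTER_CUBIC))
E
python3 sp.py 54,.115,.06
```

```text
54 pick [0.5957 0.3721] yaw -1.0471975511965976 clear 0.04307351378469831
opening 0.04323131891215435 29.998598154634237
placed [0.6227 0.0828] False 0.00024999999999999675 t 69.225
[0.6149 0.0803] 0.05779290301582539 0.01917571946978569 110
[0.4583 0.6215] 0.056136413180443226 0.09403122216463089 122
[0.4809 0.3968] 0.04395538185763564 0.021440202370285988 169
```

```bash
ls pics
```

```text
r1.png
rods.png
side0.png
side2.png
side_54,.115,.06.png
side_z.png
top0.png
top_z.png
```

View pics/side_54,.115,.06.png

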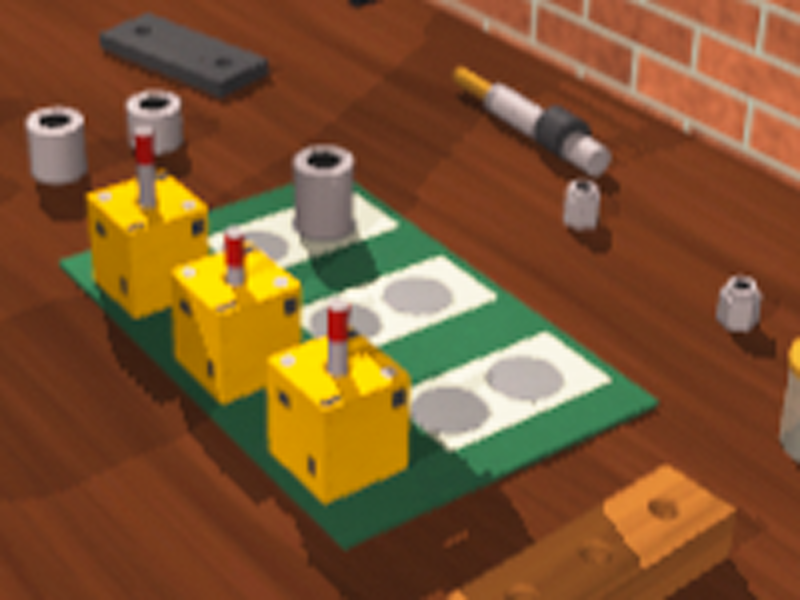

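```bash
sed -i 's/^def find():/def find():\n    goto(np.array([.35,.45,.30]),quat(YP+np.pi))/; s/^s=snapshot("top")$/goto(np.array([.35,.45,.30]),quat(YP+np.pi)); s=snapshot("top")/' sp.py; python3 sp.py 54,.115,0 34,0,.06
```

```text
54 pick [0.4224 0.3737] yaw 0.6981317007977319 clear 0.028100589521883802
opening 0.04314186946066103 29.997954089194536
placed [0.5628 0.0859] False 0.00024999999999999675 t 81.675
34 pick [0.5947 0.274 ] yaw 2.220446049250313e-16 clear 0.06231893011560905
opening 0.042657068773594084 30.000146627426147
placed [ 0.6169 -0.032 ] False 0.00025000000000000196 t 94.6333
[0.6212 0.0845] 0.057195237471780375 0.021639352664351463 192
[ 0.6166 -0.0295] 0.03711250069988953 0.02185092680156231 195
[0.562  0.0881] 0.0571615473262512 0.021682001650333405 208
[0.4586 0.6216] 0.054953120341331575 0.09433914721012115 122
[0.5077 0.2789] 0.04346260069177132 0.022097544744610786 203
[0.4798 0.3946] 0.04367646764182539 0.0224990863353014 199
[0.4161 0.2796] 0.03380487878365672 0.022440625354647636 203
```

The rods stand out tall, short and medium on rows a, b and c. The first spacer stands at px (325,190) on row a's far disc. I'll carry on with the rest, with a 1 mm correction in y.

```bash
sed -i 's/O=np.array(\[.557,-.029\])/O=np.array([.557,-.030])/' sp.py; python3 sp.py 34,0,0 44,-.115,.06 44,-.115,0
```

```text
34 pick [0.4159 0.2795] yaw 0.1745329251994332 clear 0.0591325314151756
opening 0.04298693176778893 30.000204741954803
placed [ 0.557 -0.03 ] False 0.00025000000000000196 t 108.2917
44 pick [0.5078 0.2786] yaw -1.3962634015954636 clear 0.0910218159115197
opening 0.04331425863884295 29.999592304229736
placed [ 0.6111 -0.1479] False 0.00025000000000000196 t 121.3667
44 pick [0.4799 0.3946] yaw 2.220446049250313e-16 clear 0.12765158188093242
opening 0.04326521933998431 30.000036656856537
placed [ 0.5512 -0.1449] False 0.00025000000000000196 t 134.6833
[0.6215 0.0846] 0.05705154513437536 0.02167809195816517 210
[ 0.6166 -0.0299] 0.03697157743458463 0.02168072760105133 197
[ 0.6095 -0.1456] 0.047080534227519746 0.02199782058596611 198
[0.562  0.0881] 0.057237750525831195 0.022090449929237366 215
[0.4592 0.6215] 0.05395593737868233 0.09426488727331161 128
[ 0.5548 -0.0278] 0.037261362227500774 0.021731171756982803 197
[ 0.5497 -0.1429] 0.04718091763909118 0.022110046818852425 203
```

Run:
```python
import pickle,cv2,numpy as np
a=pickle.load(open("top3.pkl","rb"))["image"][145:255,265:415]
b=pickle.load(open("side3.pkl","rb"))["image"][185:295,265:415]
cv2.imwrite("pics/fin.png",np.vstack([cv2.resize(i,(409,300),interpolation=cv2.INTER_CUBIC) for i in(a,b)]))
```

```text
(no output)
```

View pics/fin.png

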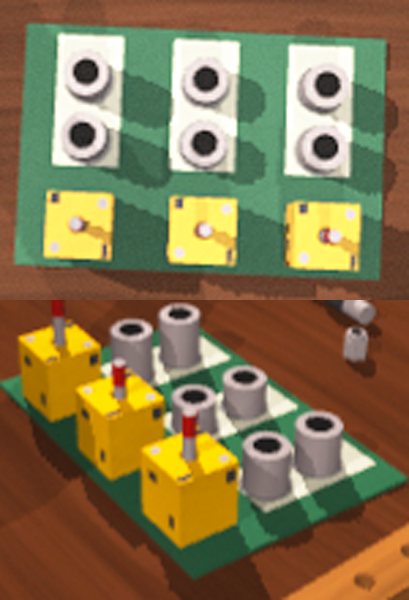

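The top view shows spacers on all six discs, and the side view shows them upright with the three rods standing in the blocks. The arm is clear, so I'm handing it in.

```bash
python3 -c "
from plant import *
print(finish_job(), get_obs()['time'])"
```

```text
the job is handed in; nothing more can be done
the job is handed in; nothing more can be done
```

The job is handed in, verdict not shown: all three rods are bottomed and left standing (a stands out 54 mm, b 34 mm, c 44 mm), and each row has its two spacers of that height upright on its discs, within about 2 mm of centre by camera.

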